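# Load the column oven with the power isolated

## Robot

A 6-joint arm with a two-finger parallel gripper is mounted at the origin on the work surface. World frame = base frame: x ahead of the robot, y to its left, z up, the work surface at z = 0. Lengths are in mm, angles in rad, forces in N, time in s.
With the tool pointing down it reaches from about 275 to 775 mm from the base axis. Payload 14.6 kg.
Tool frame: the origin (TCP) lies at the very end of the fingers, on their centre line; the grasp point (between the pads) lies 19 mm behind it; y points along the fingers, z is the direction in which the jaws open and shut, and the axes are right-handed (so a half turn about y gives the same grasp; the last joint's range is limited). The gripper opens to 85 mm and grips with 20 to 120 N. Pads are 22 mm wide; open, the fingers measure 114 mm over their backs; the gripper's body (76 mm by 85 mm) begins 54 mm behind the grasp point. The pads swing forward as they close: fully open they stand 13 mm farther back than shut.
Start: joints at [-1.259, 0.263, -0.048, 1.259, 0, 1.415], TCP at [236.261, -468.838, 231.278] pointing down, gripper open.
Joint ranges: [-2.65, 2.65], [-0.89, 1.7], [-1.18, 1.37], [-2.13, 2.11], [-1.35, 1.29], [-3.14, 3.14]. Speed limits (rad/s): [1.89, 1.89, 2.57, 2.79, 3.14, 3.14].

## Interface

Orientations are given as a unit quaternion [x, y, z, w].
In Python, from rig import ctrl gives the robot as it stands. Calls block until the motion is done:
- ctrl.move_ptp(position, orientation): joint-space move of the TCP to a pose.
- ctrl.move_straight(position, v=150, attitude=None, max_force=None): straight line of the TCP; attitude=None keeps the orientation; v is the mean speed in mm/s. With max_force (N) it stops when the force on the tool has changed by that much, and returns True; else False.
- ctrl.goto_joints(angles): joint-space move.
- ctrl.grip(opening, squeeze=None): finger opening in mm; squeeze is the grip in N (None keeps the last); returns when the fingers have stopped.
- ctrl.pause(seconds).
- ctrl.inverse_kinematics(position, orientation): joint angles nearest the present ones, or None.
- ctrl.capture(name): name is "scene" or "top" or "wrist"; returns a dict with "img" (384x512x3 uint8, red, green, blue), "depth" (384x512 float32, mm along the optical axis (not along the pixel's ray), 0 where there is no reading), "vfov" (degrees; the focal length in pixels is half the picture's height over the tangent of half this angle, whatever the lens; pixels are square), "cx", "cy" (the principal point, pixels), "eye" and "attitude" of the camera in the world. Camera axes: x right, y up, looking along -z (the intrinsics and any distortion apply to the point x, -y, -z); pixel columns grow to the right and rows downward; lengths in mm; the calibration is good to about 2 mm. A picture is of the moment at which its call begins.
A pose or a line that the arm cannot do raises ctrl.PlanningError and nothing moves.
- ctrl.job_done(): hands the job in, once; it reports no verdict.
Trained networks look in a picture, given as the dict that the camera call returned (one of the last four; its "shot" number tells which), for a name from the list of things; names that differ only in an ending like _2 or _b are one class to them, and where a whole thing is asked for, a point or a joint stands for the part that bears it (a point fixed in the world has none). Each returns a list of dicts, best first, with "conf" (0 to 1); they miss things now and then, are a little off and sometimes report something else, mostly with a low value. They report only what shows in the picture. A call takes as long as a camera call. They do not tell look-alikes from the thing itself.
- ctrl.recognise(thing, picture): "box" ([left, top, right, bottom] in pixels, round what is visible of it).
- ctrl.silhouettes(thing, picture): "pixels" (384x512 bool, what is visible of it) and "box" ([left, top, right, bottom] in pixels, round what is visible of it).
Readings, each from a call of its own:
- ctrl.current_t(): time.
- ctrl.current_joint_positions(): joint angles.
- ctrl.current_joint_velocities(): joint speeds.
- ctrl.current_effort(): joint torques, N m.
- ctrl.current_eef_pos(): TCP position.
- ctrl.current_ee_rot(): TCP orientation.
- ctrl.current_force(): force on the tool from outside, world axes, zero at the start.
- ctrl.current_moment(): the same for the moment, N m.
- ctrl.current_opening(): finger opening in mm.
Only numpy, scipy, OpenCV 4.12 (cv2) and the standard library are available. Lean on these libraries where they do the work, as an engineer would, in place of code of your own. Each camera call takes 0.05 s, during which the arm holds its last target. There are 200 camera calls.

## Task

Switch the rotary isolator off, then lever the column oven's cover up with the pry blade and open it. Lay every guard column from the bench flat on the oven's floor (none on top of another), close the cover fully and only then turn the isolator back on; the pry blade must end lying on its rubber mat, and the flask, the jar and the mouse are to be left alone.

Things in the scene. Friction and masses are not known exactly. Their poses are not given: they have to be found in the camera images.
- handle (a joint): rotary isolator handle, rad: 0 = off, 1.3 = on (turned clockwise seen from above); a sprung detent holds it at each end and pushes it home from the nearer half, peak about 0.16 N m. Starts on.
- handle_grip (a point): on the vertical axis of the isolator handle, 108 mm above the bench: a black bar 84 long, 18 wide, 34 mm tall (top 14 mm above this point, a 64 mm disc 20 mm below it) on a grey box 110 x 110 x 80 mm tall. Turns with the handle, x axis along the bar; the white line on top is at its -x end. Off: the line points at the dot on the box; on: at the dash, 75 degrees clockwise.
- oven: column oven, fixed to the bench: open-topped white box, 145 (x) x 300 (y) x 55 mm tall, walls 6 mm, floor 5 mm thick (inside 133 x 288 mm); origin at the centre of its underside, -x is its front (towards the robot), where the cover is levered up
- oven_floor (a point): centre of the oven's inner floor, 5 mm above the bench; axes as the oven's
- pry_notch (a point): centre of the notch in the front wall's top edge, at its outer face: 70 mm wide, 12 mm tall, from 43 mm to 55 mm above the bench, closed above by the cover; the point is 49 mm above the bench. The blade goes in here along the oven's +x.
- cover (a joint): oven cover angle, rad: 0 = shut, up to 1.5 = standing open; opens upwards. A stiff friction hinge (about 0.35 N m, plus 0.2 N m weight when level) keeps it wherever it is left.
- cover_hinge (a point): middle of the cover's hinge line at the back (+x) top edge of the oven, 55 mm above the bench (level with the cover's underside); the line runs along the oven's y axis
- cover_edge (a point): middle of the cover's free (front) edge, half-way through its 8 mm thickness, 145 mm from the hinge; the cover is a flat white panel 145 x 300 mm, 0.3 kg, flush with the oven's outside; x axis along the panel from free edge to hinge
- blade_grip (a point): pry blade, 0.1 kg: the point to grip, near its centre of mass, half-way up its grey handle (100 x 20 x 26 mm tall, from 80 mm behind this point to 20 mm ahead); a steel blade 24 mm wide, 3 mm thick runs on from the handle at this same height. x axis towards the tip, z up. Starts on the mat, this point 16 mm above the bench.
- blade_tip (a point): tip of the pry blade, 95 mm ahead of blade_grip along its x axis
- pry_blade: the same pry blade; origin under blade_grip, on the handle's underside (13 mm lower)
- mat: black rubber mat, 100 (x) x 240 (y) x 3 mm, fixed to the bench; origin at the centre of its underside. Long enough for the pry blade laid along its y axis.
- flask_center (a point): conical glass flask with a cap, 90 mm wide, 130 mm tall; the point is half-way up. Bystander.
- jar_center (a point): amber jar, 60 mm wide, 90 mm tall; the point is half-way up. Bystander.
- mouse_center (a point): black computer mouse, 100 x 60 x 32 mm; the point is 15 mm up. Bystander.
- column1_center (a point): guard column: a plain steel barrel (24 mm diameter) between two square 26 x 26 x 18 mm end fittings, 90 mm long overall, 0.15 kg, lying on the bench; the point is its centre, 13 mm above what it lies on; its x axis runs along the barrel. May be absent (there are 2 to 4).
- column2_center (a point): guard column: a plain steel barrel (24 mm diameter) between two square 26 x 26 x 18 mm end fittings, 90 mm long overall, 0.15 kg, lying on the bench; the point is its centre, 13 mm above what it lies on; its x axis runs along the barrel. May be absent (there are 2 to 4).
- column3_center (a point): guard column: a plain steel barrel (24 mm diameter) between two square 26 x 26 x 18 mm end fittings, 90 mm long overall, 0.15 kg, lying on the bench; the point is its centre, 13 mm above what it lies on; its x axis runs along the barrel. May be absent (there are 2 to 4).
- column4_center (a point): guard column: a plain steel barrel (24 mm diameter) between two square 26 x 26 x 18 mm end fittings, 90 mm long overall, 0.15 kg, lying on the bench; the point is its centre, 13 mm above what it lies on; its x axis runs along the barrel. May be absent (there are 2 to 4).
There are look-alikes about, which are no part of the job. What is shaped like the part that bears column4_center but pink or yellow is not meant.

How it is judged (in metres and radians):
On the way, in this order (a step that is already met when the one before it is completed fails the run):
1. the isolator is off, the cover still shut (value of joint handle below 0.12 rad and value of joint cover below 0.05 rad), for 0.2 s.
2. the pry blade, touching the cover, has raised it past 0.12 rad, the isolator off (value of joint handle below 0.12 rad and value of joint cover above 0.12 rad and contact force between pry_blade and cover above 0.3 N), for 0.1 s.
3. every column lies on the oven's floor, the isolator off (value of joint handle below 0.12 rad and value of joint cover above 0.12 rad and x of column1_center in the frame of oven_floor between -0.07 and 0.07 m and y of column1_center in the frame of oven_floor between -0.145 and 0.145 m and z of each of column1_center, column2_center, column3_center, column4_center in the frame of oven_floor below 0.022 m and x of column2_center in the frame of oven_floor between -0.07 and 0.07 m and y of column2_center in the frame of oven_floor between -0.145 and 0.145 m and x of column3_center in the frame of oven_floor between -0.07 and 0.07 m and y of column3_center in the frame of oven_floor between -0.145 and 0.145 m and x of column4_center in the frame of oven_floor between -0.07 and 0.07 m and y of column4_center in the frame of oven_floor between -0.145 and 0.145 m), for 0.2 s.
4. the cover is shut with the isolator still off (all of step 1 and x of column1_center in the frame of oven_floor between -0.07 and 0.07 m and y of column1_center in the frame of oven_floor between -0.145 and 0.145 m and z of each of column1_center, column2_center, column3_center, column4_center in the frame of oven_floor below 0.022 m and x of column2_center in the frame of oven_floor between -0.07 and 0.07 m and y of column2_center in the frame of oven_floor between -0.145 and 0.145 m and x of column3_center in the frame of oven_floor between -0.07 and 0.07 m and y of column3_center in the frame of oven_floor between -0.145 and 0.145 m and x of column4_center in the frame of oven_floor between -0.07 and 0.07 m and y of column4_center in the frame of oven_floor between -0.145 and 0.145 m), for 0.2 s.
5. the isolator is on again (value of joint handle above 1.18 rad and value of joint cover below 0.05 rad), for 0.2 s.
At the end, for the whole second after the job is handed in: Isolator handle at on (above 1.18 rad), cover shut (below 0.05 rad), every column inside the oven on its floor (centre under 22 mm above it), pry blade at rest on the mat (grip point within 45 mm across and 100 mm along of its centre, under 26 mm above the bench) (all of step 5 and x of column1_center in the frame of oven_floor between -0.07 and 0.07 m and y of column1_center in the frame of oven_floor between -0.145 and 0.145 m and z of each of column1_center, column2_center, column3_center, column4_center in the frame of oven_floor below 0.022 m and x of column2_center in the frame of oven_floor between -0.07 and 0.07 m and y of column2_center in the frame of oven_floor between -0.145 and 0.145 m and x of column3_center in the frame of oven_floor between -0.07 and 0.07 m and y of column3_center in the frame of oven_floor between -0.145 and 0.145 m and x of column4_center in the frame of oven_floor between -0.07 and 0.07 m and y of column4_center in the frame of oven_floor between -0.145 and 0.145 m and x of blade_grip in the frame of mat between -0.045 and 0.045 m and y of blade_grip in the frame of mat between -0.1 and 0.1 m and height (world z) of blade_grip below 0.026 m and linear speed of pry_blade below 0.02 m/s); the robot touches nothing.
It fails at once if the cover is open while the isolator is on (value of joint cover above 0.12 rad and value of joint handle above 0.8 rad).
It fails at once if the flask, jar or mouse is moved more than 30 mm (distance of any of flask_center, jar_center, mouse_center from where it was at the start of the episode above 0.03 m).
Of column1, column2, column3, column4 only 2 to 4 are there at a start; the rules pass over those that are not, and their reading is None.
At some moment in a run one of column1, column2, column3, column4, pry_blade may be knocked a few centimetres aside while the robot is not near it.
It also fails if it takes over 210 s, if anything falls off the work surface, if the arm or the gripper's body presses on something with over 40 N, if the wrist force passes 120 N, or if a joint passes its speed limit or range.

## Working session

There is one attempt and no reset: what is moved stays moved. The work goes in short steps, each a Python script; the robot and the scene stay as the last script left them, time stands still between calls to the robot, and variables do not carry over. Pictures are saved under pics/ and viewed, about 12 in all and at most 16, crops included, and the job is handed in when it is done.

```bash
ls; mkdir -p pics; cat > h.py <<'E'
import numpy as np, cv2
from rig import ctrl
from scipy.spatial.transform import Rotation as R
def cap(n,fn=None):
    p=ctrl.capture(n)
    if fn: cv2.imwrite('pics/'+fn,p['img'][:,:,::-1])
    return p
def cloud(p):
    h,w=p['depth'].shape; f=h/2/np.tan(np.radians(p['vfov'])/2)
    v,u=np.mgrid[:h,:w]; d=p['depth']
    c=np.stack([(u-p['cx'])/f*d,-(v-p['cy'])/f*d,-d],-1)
    W=c@R.from_quat(p['attitude']).as_matrix().T+np.array(p['eye'])
    W[d<=0]=np.nan
    return W
def down(yaw):
    # tool y down, tool z (jaw direction) at angle yaw in the xy plane
    z=np.array([np.cos(yaw),np.sin(yaw),0]); y=np.array([0,0,-1.]); x=np.cross(y,z)
    return R.from_matrix(np.stack([x,y,z],1)).as_quat()
E
python3 - <<'E'
from h import *
for n in ('scene','top'):
    p=cap(n,n+'1.png'); print(n,{k:p[k] for k in p if k not in('img','depth')})
    W=cloud(p); np.save(n+'.npy',W)
    for t in ['column1_center','blade_grip','handle_grip','oven','mat','cover','flask_center','jar_center','mouse_center']:
        for r in ctrl.silhouettes(t,p):
            q=W[r['pixels']]; q=q[~np.isnan(q[:,0])]
            if len(q)==0: continue
            m=np.median(q,0); print(t,round(r['conf'],2),[int(b) for b in r['box']],m.round(),'z95',np.percentile(q[:,2],95).round(), p['img'][r['pixels']].mean(0).round())
print(ctrl.current_ee_rot(), ctrl.current_t())
E
```

```text
pics
scene {'vfov': 52.529109476158695, 'cx': 253.494608058721, 'cy': 194.02818932948313, 'eye': array([ 971.65518918,  521.69179689, 1125.39591821]), 'attitude': array([0.0985158 , 0.28238241, 0.90481993, 0.30307705]), 'shot': 1}
column1_center 0.58 [214, 135, 241, 147] [ 448. -343.   22.] z95 29.0 [104. 103. 104.]
blade_grip 0.64 [308, 226, 353, 270] [429. 235.  22.] z95 32.0 [78. 79. 79.]
blade_grip 0.5 [263, 153, 286, 179] [ 360. -139.   30.] z95 35.0 [32. 31. 32.]
blade_grip 0.3 [237, 155, 258, 172] [ 434. -210.   23.] z95 29.0 [106. 104. 106.]
handle_grip 0.94 [304, 276, 335, 299] [591. 316. 104.] z95 125.0 [46. 45. 45.]
oven 0.77 [201, 177, 295, 271] [600.  24.  63.] z95 67.0 [133. 132. 131.]
oven 0.52 [303, 277, 337, 301] [591. 317. 106.] z95 125.0 [40. 39. 39.]
mat 0.82 [305, 218, 374, 288] [406. 254.   4.] z95 7.0 [37. 37. 37.]
cover 0.64 [204, 176, 297, 266] [591.  14.  64.] z95 67.0 [145. 144. 142.]
flask_center 0.71 [164, 179, 192, 214] [ 737. -197.   55.] z95 131.0 [106. 110. 110.]
flask_center 0.32 [202, 175, 293, 273] [600.  24.  63.] z95 67.0 [133. 132. 131.]
jar_cen
[... 822 characters left out ...]
 -2.  63.] z95 67.0 [120. 117. 118.]
oven 0.46 [363, 182, 374, 214] [ 529. -409.   24.] z95 28.0 [86. 83. 83.]
mat 0.89 [127, 220, 200, 262] [403. 241.   3.] z95 7.0 [21. 19. 19.]
mat 0.66 [363, 181, 378, 212] [ 530. -409.   24.] z95 28.0 [85. 81. 82.]
cover 0.64 [189, 156, 289, 207] [585.  -5.  63.] z95 67.0 [122. 119. 120.]
flask_center 0.94 [294, 119, 321, 146] [ 715. -212.   60.] z95 132.0 [69. 71. 71.]
jar_center 0.97 [169, 122, 191, 144] [733. 180.  87.] z95 92.0 [27. 22. 19.]
jar_center 0.44 [139, 232, 196, 241] [424. 216.  24.] z95 32.0 [81. 78. 78.]
mouse_center 0.76 [274, 239, 300, 273] [ 355. -149.   30.] z95 35.0 [15. 14. 14.]
[-0.16355553  0.68793963 -0.68792118  0.1635638 ] 1.0
```

```bash
python3 - <<'E'
import cv2
a=cv2.imread('pics/top1.png'); cv2.imwrite('pics/top1b.png',cv2.resize(a[100:290,100:400],None,fx=2.6,fy=2.6,interpolation=cv2.INTER_CUBIC))
E
```

```text
(no output)
```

View pics/top1b.png

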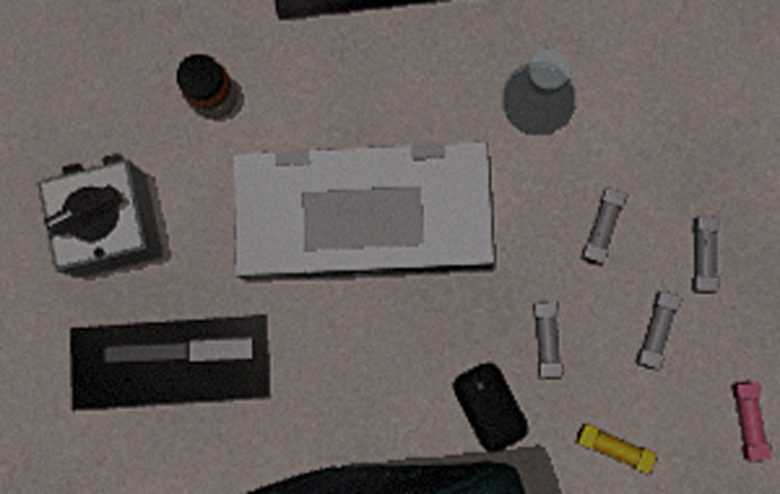

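View pics/scene1.png

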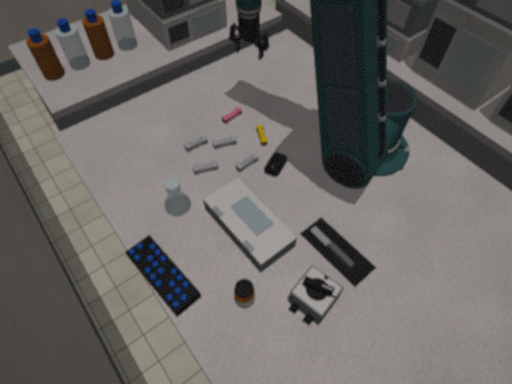

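Top crop: isolator at (90,215), oven at (365,212), and blade on the mat with its dark handle to the left, (145,353), and light steel tip to the right, (220,349). What could be taken for a column: four grey ones at (605,226), (706,254), (547,340) and (658,330), a pink one at (752,420) and a yellow one at (617,448). By the description I choose the four grey ones. Next I fit geometry from the depth and take a wrist view over the isolator.

```bash
cat >> h.py <<'E'
def rect(P):
    c,s,a=cv2.minAreaRect(P.astype(np.float32)); a=np.radians(a)
    if s[0]<s[1]: s=s[::-1]; a+=np.pi/2
    return np.array(c),s,(a+np.pi/2)%np.pi-np.pi/2   # centre, (long,short), angle of the long side
def reg(W,lo,hi,x0,x1,y0,y1):
    q=W.reshape(-1,3); q=q[~np.isnan(q[:,0])]
    return q[(q[:,2]>lo)&(q[:,2]<hi)&(q[:,0]>x0)&(q[:,0]<x1)&(q[:,1]>y0)&(q[:,1]<y1)]
def shapes(W):
    for nm,a in dict(oven=(57,72,450,720,-180,200),box=(74,86,480,680,240,400),bar=(112,130,480,680,240,400),
                     blade=(10,40,360,480,120,340),handle=(24,40,360,480,120,340)).items():
        P=reg(W,*a)
        if len(P)>4: c,s,t=rect(P[:,:2]); print(nm,len(P),c.round(1),np.round(s,1),round(t,3),'z',np.median(P[:,2]).round(1),'mean',P[:,:2].mean(0).round(1))
def cols(W,lo=12):
    # blobs of column height on the bench right of the oven
    m=(W[:,:,2]>lo)&(W[:,:,2]<45)&(W[:,:,0]>300)&(W[:,:,0]<700)&(W[:,:,1]<-165)&(W[:,:,1]>-620)
    n,l=cv2.connectedComponents(m.astype(np.uint8)); out=[]
    for i in range(1,n):
        if (l==i).sum()<25: continue
        P=W[l==i]; out.append((rect(P[:,:2]),l==i))
    return out
E
python3 - <<'E'
from h import *
for n in ('top','scene'):
    W=np.load(n+'.npy'); print(n,'bench z',[np.nanmedian(reg(W,-30,30,*b)[:,2]).round(1) for b in ((300,400,-80,100),(680,760,-100,100),(500,600,-350,-250),(450,500,350,420))])
    shapes(W)
    img=cv2.imread('pics/%s1.png'%n)
    for (c,s,t),m in cols(W): print('col?',c.round(),np.round(s),round(t,2),img[m].mean(0).round())
ctrl.move_ptp([560,300,330],down(0)); p=cap('wrist','w1.png'); np.save('w.npy',cloud(p)); print(p['eye'],p['cx'],p['cy'],p['vfov']); shapes(cloud(p)); print(ctrl.current_joint_positions(),ctrl.current_t())
E
```

```text
top bench z [np.float64(-0.1), np.float64(-0.1), np.float64(1.1), np.float64(-0.3)]
oven 4609 [618.9  22.1] [346.8 211.1] -1.539 z 63.3 mean [586.7  -2. ]
box 889 [581.  310.4] [111.2 110.3] 0.22 z 80.3 mean [578.8 306.1]
bar 190 [580.9 310.1] [83.8 20.3] -1.07 z 121.4 mean [581.1 309.2]
blade 418 [417.6 217.3] [180.5  73.3] -1.444 z 24.2 mean [424.5 218.1]
handle 211 [423.2 258.3] [100.4  20. ] -1.539 z 29.0 mean [423.1 257.6]
col? [ 693. -218.] [60. 14.] -1.57 [58. 58. 57.]
col? [ 568. -290.] [92. 25.] -0.36 [85. 85. 88.]
col? [ 532. -411.] [92. 26.] -0.06 [84. 83. 87.]
col? [ 441. -351.] [90. 27.] -0.34 [86. 86. 89.]
col? [ 432. -218.] [90. 26.] 0.01 [89. 89. 92.]
col? [ 346. -178.] [73. 25.] 0.02 [13. 13. 14.]
col? [ 339. -453.] [80. 28.] 0.12 [ 72.  56. 112.]
col? [ 307. -289.] [80. 25.] 1.16 [ 22.  97. 114.]
scene bench z [np.float64(0.7), np.float64(0.4), np.float64(1.6), np.float64(0.8)]
oven 3711 [588.8   0.6] [302.2 146.2] -1.54 z 63.7 mean [590.8   9.9]
box 996 [583.9 313.4] [110.7 110.1] 0.227 z 81.1 mean [589.8 317.4]
bar 227 [583.9 313.5] [82.6 19.5] -1.085 z 121.9 mean
[... 368 characters left out ...]
 [ 434. -216.] [92. 30.] 0.02 [106. 105. 106.]
col? [ 346. -175.] [56. 21.] 0.01 [39. 38. 39.]
col? [ 570. -286.] [90. 31.] -0.39 [110. 108. 109.]
[561.97333078 382.90315064 474.32777565] 259.24855887697146 188.4127467053307 58.60851367609796
oven 11620 [609.6  76.4] [264.6 203.5] 1.488 z 65.1 mean [589.1  61.4]
box 5964 [584.4 312.6] [110.2 110.1] -1.344 z 82.3 mean [583.5 318.8]
bar 1383 [584.4 312.8] [84.1 18. ] -1.073 z 123.6 mean [583.5 314.7]
blade 2109 [427.4 222.8] [175.4  24.5] -1.539 z 27.6 mean [428.9 230.3]
handle 1118 [426.3 260.3] [100.4  20.9] -1.533 z 30.8 mean [427.3 262.8]
[ 3.62536297e-01  4.73300966e-01  5.46473203e-01  1.64405775e+00
 -5.59779426e-05  1.93437652e+00] 4.0
```

View pics/w1.png

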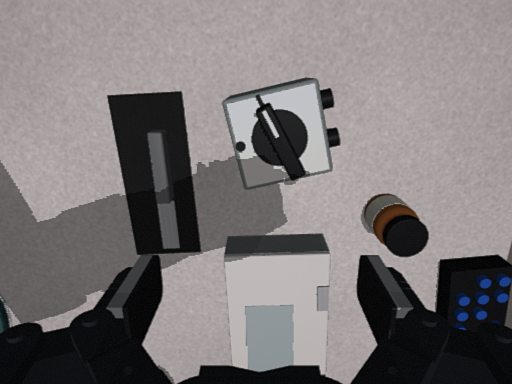

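The wrist picture shows the isolator bar at (280,137), its white line at the upper-left end (265,115) and the off dot at (240,147), so off is counter-clockwise. It also shows the blade on the mat, handle at (158,165), tip down. The views agree within 3 mm. Now switching off.

```bash
cat >> h.py <<'E'
C=np.array([583.5,312.3])
def yaws(pos,y0,y1):
    "pick the half-turn variant whose start and end are both reachable"
    best=None
    for k in (-2,-1,0,1,2):
        a,b=y0+k*np.pi,y1+k*np.pi
        qa=ctrl.inverse_kinematics(pos,down(a)); qb=ctrl.inverse_kinematics(pos,down(b))
        if qa is None or qb is None: continue
        d=abs(qb[5]-qa[5]); s=max(abs(qa[5]),abs(qb[5]))
        if abs(d-abs(y1-y0))<.1 and (best is None or s<best[0]): best=(s,a,b,qa,qb)
    return best
def turn(y0,y1,z=93):
    pos=[*C,z]; s,a,b,qa,qb=yaws(pos,y0,y1); print('q6',qa[5],qb[5])
    ctrl.move_ptp([*C,190],down(a)); ctrl.grip(45,40)
    print('hit',ctrl.move_straight(pos,v=80,max_force=15))
    ctrl.grip(5,40); print('opening',ctrl.current_opening(),ctrl.current_eef_pos())
    for y in np.linspace(a,b,5)[1:]: ctrl.goto_joints(ctrl.inverse_kinematics(pos,down(y)))
    print('F',ctrl.current_force().round(1),'M',np.round(ctrl.current_moment(),2))
    ctrl.grip(45); ctrl.move_straight([*C,230],v=150)
E
python3 - <<'E'
from h import *
turn(0.497,1.797)
ctrl.move_ptp([560,300,330],down(0)); p=cap('wrist','w2.png'); W=cloud(p); shapes(W); print(ctrl.current_t())
c,s,t=rect(reg(W,112,140,480,680,240,400)[:,:2]); print('handle value',(t-(-1.074+1.3)+0)%np.pi)
E
```

```text
q6 1.4422179998432245 0.14221799984322425
hit False
opening 17.30254349197991 [582.91621534 311.95632444  93.49158983]
F [-7.1 -5.9  8.1] M [-1.01  1.42  0.1 ]
oven 9889 [619.6  73.5] [245.4 208.9] -1.537 z 65.1 mean [579.2  58.3]
box 5877 [584.5 312.6] [110.4 110.2] 0.228 z 82.3 mean [583.5 318.3]
bar 1480 [584.4 312.9] [83.7 18.4] 0.227 z 123.5 mean [584.4 314.1]
blade 2113 [427.4 222.8] [175.7  25. ] -1.539 z 27.7 mean [428.9 230.3]
handle 1119 [426.2 260.8] [99.1 20.7] -1.539 z 30.8 mean [427.3 262.9]
11.525
handle value 0.0010489805124391793
```

View pics/w2.png

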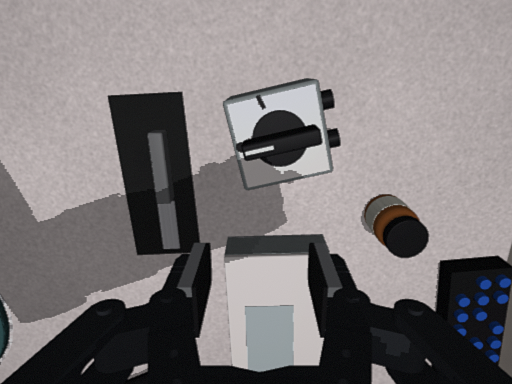

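The isolator is off: the line at (250,150) points at the dot and the handle value is about 0. Next I look at the oven, then pick up the blade.

```bash
python3 - <<'E'
from h import *
ctrl.move_ptp([430,0,330],down(1.6)); p=cap('wrist','w3.png'); W=cloud(p)
P=reg(W,58,75,450,720,-200,200); c,s,t=rect(P[:,:2]); print('oven',c,s,t,np.median(P[:,2]))
ctrl.move_ptp([427.3,230.4,120],down(0.035)); ctrl.grip(50,40)
print(ctrl.move_straight([427.3,230.4,6],v=80,max_force=8),ctrl.current_eef_pos())
ctrl.grip(5,110); print(ctrl.current_opening(),ctrl.current_eef_pos())
ctrl.move_straight([427.3,230.4,130],v=100)
print(ctrl.current_opening(),ctrl.current_force(),ctrl.current_joint_positions().round(2))
ctrl.move_ptp([360,0,150],down(1.603))
p=cap('wrist','w4.png'); print(ctrl.current_t())
p=cap('scene','s4.png'); W=cloud(p); np.save('s4.npy',W)
E
```

```text
oven [ 5.88918945e+02 -2.93624878e-01] (300.2797546386719, 146.13336181640625) -1.5397481295423168 64.72642503070423
False [427.58175959 230.49177187   6.36788933]
18.234162785721168 [427.43318684 230.42742125   6.55421755]
18.175892892034675 [ 0.31585046 -0.25211868 -1.81205738] [ 0.33  0.25 -0.35  0.97 -0.    1.86]
20.7333
```

View pics/w4.png

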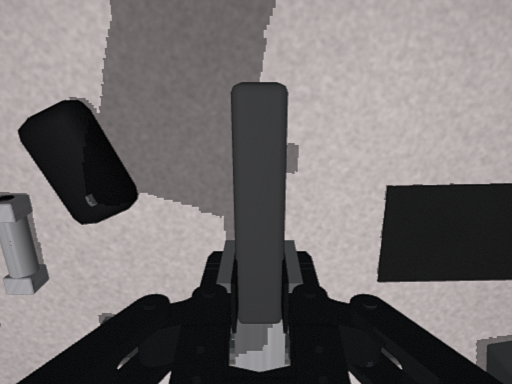

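The wrist picture shows the blade gripped centrally, handle tail up at (258,90) and tip towards the oven. I check that it is level, then insert it and lever.

```bash
cat >> h.py <<'E'
O=np.array([588.5,0.0]); OY=0.031
def ow(x,y,z=None):
    "oven frame -> world (z as height above bench)"
    r=O+R.from_euler('z',OY).as_matrix()[:2,:2]@[x,y]
    return r if z is None else [*r,z]
E
python3 - <<'E'
from h import *
p=cap('wrist'); W=cloud(p)
P=reg(W,150,200,240,340,-14,14); print('handle tail fit',len(P),np.polyfit(P[:,0],P[:,2],1), np.polyfit(P[:,0],P[:,1],1),np.percentile(P[:,2],[5,50,95]).round(1),'x',P[:,0].min(),P[:,0].max())
S=np.load('s4.npy')
B=reg(S,145,190,270,480,-30,30); 
for lo in range(270,480,20):
    q=B[(B[:,0]>lo)&(B[:,0]<=lo+20)]
    if len(q): print(lo,len(q),np.median(q,0).round(1))
E
```

```text
handle tail fit 8327 [9.55317335e-03 1.70837739e+02] [  0.03310976 -10.45176511] [172.1 174.  175. ] x 282.18179800348673 339.98922846328156
270 12 [286.1   4.2 171.5]
290 8 [293.2   4.4 172.3]
310 6 [321.    6.3 174. ]
330 2 [339.8  15.6 164.7]
350 63 [366.2   0.8 173. ]
370 70 [378.    6.1 168.1]
390 36 [398.7   3.8 161.6]
410 44 [419.5   5.8 162.2]
430 42 [440.5   5.3 161.8]
450 15 [453.2   4.7 161.8]
```

```bash
cat >> h.py <<'E'
def lever(a,r=127,v=50):
    ctrl.move_straight(ow(72.5-r*np.cos(a)-95,0,55+r*np.sin(a)-11),v=v)
E
python3 - <<'E'
from h import *
ctrl.move_ptp(ow(-195,0,80),down(OY+np.pi/2)); ctrl.move_straight(ow(-195,0,39.5),v=60)
f0=ctrl.current_force()
print('hit',ctrl.move_straight(ow(-149.5,0,39.5),v=40,max_force=8),ctrl.current_eef_pos(),(ctrl.current_force()-f0).round(1))
for a in (.05,.12,.2,.28,.36):
    lever(a); print(a,ctrl.current_eef_pos().round(1),(ctrl.current_force()-f0).round(1))
ctrl.pause(.3)
p=cap('scene','s5.png'); W=cloud(p)
# cover surface: fit plane heights along oven x
P=reg(W,58,260,480,700,-130,130)
print('cover slope',np.polyfit(P[:,0],P[:,2],1),len(P)); print(ctrl.current_opening(),ctrl.current_t())
a=cv2.imread('pics/s5.png'); cv2.imwrite('pics/s5b.png',cv2.resize(a[120:320,160:400],None,fx=3,fy=3))
E
```

```text
hit False [438.83051394  -4.61360074  39.49490509] [-1.2  0.4 -1.4]
0.05 [439.3  -4.7  50.7] [-1.4  0.6 -0.7]
0.12 [440.2  -4.6  59.5] [-0.9  0.9 -0.8]
0.2 [441.9  -4.6  69.6] [-0.1  0.7  0.2]
0.28 [444.4  -4.5  79.4] [-1.3  0.9 -0.7]
0.36 [447.6  -4.4  89.1] [-0.2  0.6  0.2]
cover slope [ -0.48151221 377.33188438] 3669
17.67308047870081 25.45
```

View pics/s5b.png

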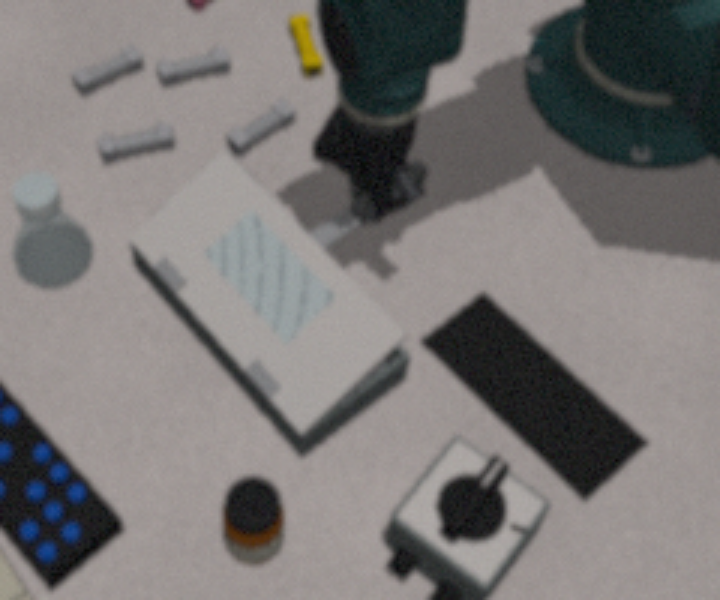

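The scene shows the cover lifted by the blade, which is in the notch at (335,230), with the isolator line on the dot. I continue the arc to wide open.

```bash
python3 - <<'E'
from h import *
for a in np.arange(.45,1.41,.095): lever(a)
print(ctrl.current_eef_pos().round(1),ctrl.current_force().round(1),ctrl.current_opening())
p=cap('scene','s6.png'); W=cloud(p)
x,y,z=ctrl.current_eef_pos()
ctrl.move_straight(ow(-170,0,200),v=150)
p=cap('scene','s7.png'); W=cloud(p); P=reg(W,100,260,560,720,-130,130); print('cover top',len(P),P[:,2].max(),'x by z',[(h,np.median(P[abs(P[:,2]-h)<8][:,0]).round(1)) for h in (110,140,170,190)])
p=cap('top'); W=cloud(p)
for (c,s,t),m in cols(W): print('col?',c.round(),np.round(s),round(t,2),p['img'][m].mean(0).round())
print(ctrl.current_t())
a=cv2.imread('pics/s7.png'); cv2.imwrite('pics/s7b.png',cv2.resize(a[60:320,140:400],None,fx=2.3,fy=2.3))
E
```

```text
[545.   -1.4 169.2] [ 0.2  0.3 -0.6] 17.83173134936742
cover top 1436 204.09527780287976 x by z [(110, np.float64(660.9)), (140, np.float64(656.2)), (170, np.float64(651.9)), (190, np.float64(647.3))]
col? [ 693. -218.] [61. 14.] 1.57 [62. 63. 63.]
col? [ 568. -290.] [91. 26.] -0.36 [95. 91. 92.]
col? [ 532. -411.] [91. 27.] -0.04 [94. 90. 91.]
col? [ 441. -351.] [90. 26.] -0.34 [95. 92. 92.]
col? [ 411. -205.] [90. 25.] 0.05 [99. 95. 96.]
col? [ 344. -178.] [75. 25.] -0.0 [16. 15. 15.]
col? [ 339. -454.] [81. 28.] 0.13 [120.  61.  77.]
col? [ 307. -289.] [79. 25.] 1.16 [122. 104.  25.]
30.9083
```

View pics/s7b.png

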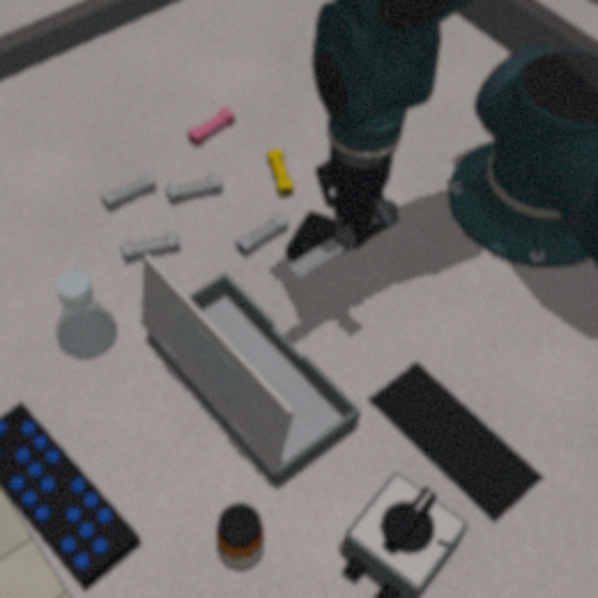

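The cover stands open at about 1.4 rad. One column was knocked from (432,-218) to (411,-205), so I will re-measure before grasping. Blade goes back to the mat first.

```bash
python3 - <<'E'
from h import *
ctrl.move_ptp([417,231,130],down(0.035))
print(ctrl.move_straight([417,231,30],v=120), ctrl.move_straight([417,231,6.3],v=40,max_force=6),ctrl.current_eef_pos())
ctrl.grip(45); ctrl.move_straight([417,231,150],v=150)
ctrl.move_ptp([480,-250,330],down(np.pi/2))
p=cap('wrist','w8.png'); W=cloud(p); np.save('w8.npy',W)
for (c,s,t),m in cols(W): print('col?',c.round(1),np.round(s),round(t,3),p['img'][m].mean(0).round())
for r in ctrl.silhouettes('mouse_center',p): q=W[r['pixels']]; q=q[q[:,2]>10]; print('mouse',r['conf'],rect(q[:,:2]),q[:,0].max(),q[:,1].min())
p=cap('top'); shapes(cloud(p)); r=ctrl.silhouettes('mat',p)[0]; q=cloud(p)[r['pixels']]; q=q[q[:,2]<8]; print('mat',rect(q[:,:2]))
print(ctrl.current_t())
E
```

```text
False True [416.6294946  230.86469946   6.55163783]
col? [ 349.4 -450.1] [65. 26.] 0.084 [130.  75.  93.]
col? [ 326.1 -274.7] [52. 19.] 1.548 [85. 73. 25.]
col? [ 351.2 -177.7] [69. 25.] 0.0 [12. 12. 13.]
col? [ 412.6 -203.9] [92. 26.] 0.044 [118. 117. 120.]
col? [ 443.5 -348.3] [91. 26.] -0.333 [72. 71. 73.]
col? [ 533.1 -409.1] [91. 27.] -0.066 [110. 109. 112.]
col? [ 568.9 -288.4] [91. 26.] -0.358 [116. 115. 119.]
col? [ 693.4 -215. ] [61. 13.] 1.569 [87. 90. 92.]
mouse 0.92 (array([ 355.57189941, -147.1697998 ]), (99.89125061035156, 60.127838134765625), np.float64(0.4610532056857837)) 406.9721271963486 -190.3691972255928
oven 177 [619.1  22.7] [347.4 209.9] -1.543 z 58.5 mean [619.7  13.2]
box 888 [581.5 310.4] [110.8 110.4] 0.22 z 80.4 mean [578.2 306.6]
bar 194 [580.9 310.2] [83.5 19. ] 0.226 z 121.0 mean [580.5 309.3]
blade 410 [410.2 221.9] [173.3  48.5] 1.51 z 23.8 mean [415.4 218. ]
handle 203 [415.1 235.2] [145.7  20. ] -1.535 z 28.8 mean [414.2 257.6]
mat (array([411.42944336, 236.72032166]), (241.40420532226562, 104.14271545410156), np.float64(-1.5323980629274288))
38.125
```

View pics/w8.png

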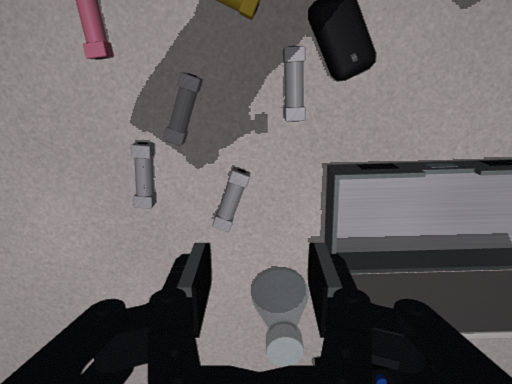

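The wrist picture shows the four grey columns at (294,84), (183,108), (143,176) and (231,199), clear of the pink (92,30), the yellow (240,5) and the mouse (342,38). The oven is open at (420,210). I place the first column and check.

```bash
cat >> h.py <<'E'
def look_cols():
    ctrl.move_ptp([480,-250,330],down(np.pi/2)); p=cap('wrist'); W=cloud(p); out=[]
    for (c,s,t),m in cols(W):
        rgb=p['img'][m].mean(0)
        if abs(s[0]-90)<8 and abs(s[1]-26)<6 and np.ptp(rgb)<20 and rgb.mean()>45: out.append((c,t))
    return out
def pick(c,t,op=45,off=0):
    g=c+off*np.array([np.cos(t),np.sin(t)]); y=t+np.pi/2
    ctrl.grip(op,50); ctrl.move_ptp([*g,110],down(y))
    hit=ctrl.move_straight([*g,5],v=100,max_force=8); z=ctrl.current_eef_pos()[2]
    ctrl.grip(5,50); o=ctrl.current_opening(); print('pick',g.round(),'hit',hit,'z',z.round(1),'opening',round(o,1))
    ctrl.move_straight([*g,175],v=200); return ctrl.current_opening()
def place(ly,off=0):
    q=ow(-15+off,ly)
    ctrl.move_ptp([*q,175],down(OY+np.pi/2))
    ctrl.move_straight([*q,40],v=150); hit=ctrl.move_straight([*q,10.5],v=50,max_force=8); print('place',hit,ctrl.current_eef_pos().round(1),round(ctrl.current_opening(),1))
    ctrl.grip(40); ctrl.move_straight([*q,175],v=200)
E
python3 - <<'E'
from h import *
ctrl.grip(45)
c,t=min(look_cols(),key=lambda k:abs(k[0][0]-412)+abs(k[0][1]+204)); print(c,t)
print(pick(c,t,34,8)); place(95,8)
cap('scene','s9.png'); print(ctrl.current_t(),ctrl.current_force())
a=cv2.imread('pics/s9.png'); cv2.imwrite('pics/s9b.png',cv2.resize(a[60:320,140:400],None,fx=2.3,fy=2.3))
E
```

```text
[ 412.58261108 -204.20266724] 0.04290491915955963
pick [ 421. -204.] hit False z 5.5 opening 22.3
21.935852516710003
place True [578.1  94.8  10.7] 22.0
46.525 [ 0.20184599 -0.28093287  0.24194178]
```

View pics/s9b.png

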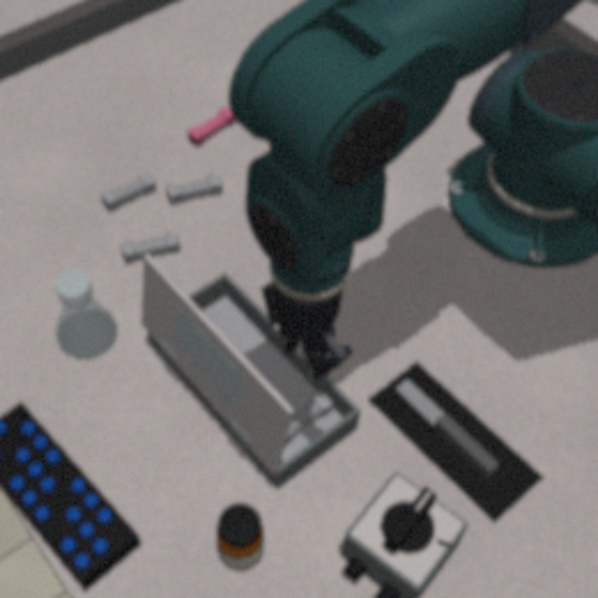

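The first column lies in the oven near (310,425) and the blade is on the mat at (450,430). I do the remaining three, re-looking before each.

```bash
python3 - <<'E'
from h import *
for ly in (32,-32,-95):
    L=look_cols(); print(len(L))
    if not L: break
    c,t=max(L,key=lambda k:k[0][1])
    o=pick(c,t)
    if o<15: print('missed'); break
    place(ly)
L=look_cols(); print('left',L)
ctrl.move_ptp([400,0,340],down(OY+np.pi/2)); p=cap('wrist','w10.png'); W=cloud(p)
q=W.reshape(-1,3); q=q[~np.isnan(q[:,0])]; l=np.c_[(q[:,:2]-O)@R.from_euler('z',OY).as_matrix()[:2,:2],q[:,2]]
l=l[(abs(l[:,0])<64)&(abs(l[:,1])<142)&(l[:,2]>15)]; 
for ly in (95,32,-32,-95):
    k=l[(abs(l[:,1]-ly)<30)&(l[:,2]<45)]; print(ly,len(k),rect(k[:,:2]) if len(k) else '',np.percentile(k[:,2],[50,98]).round(1) if len(k) else '')
print(ctrl.current_t())
E
```

```text
3
pick [ 569. -288.] hit False z 5.6 opening 21.5
place True [572.   31.6  10.8] 22.1
2
pick [ 443. -349.] hit False z 5.6 opening 22.3
place True [574.  -32.3  10.7] 21.9
1
pick [ 533. -409.] hit False z 5.7 opening 21.8
place True [576.  -95.3  10.8] 22.3
left []
95 271 (array([-33.35759354,  96.05214691]), (41.288299560546875, 24.877683639526367), np.float64(0.00759211206771937)) [31.1 33.8]
32 849 (array([-14.80051041,  33.82674026]), (89.75572204589844, 25.296953201293945), np.float64(0.009667254991339025)) [31.1 33.7]
-32 877 (array([-14.29270172, -30.03667641]), (91.16474151611328, 25.93892478942871), np.float64(0.0010919353181555458)) [31.  33.7]
-95 349 (array([-33.25222397, -92.21226501]), (40.93467330932617, 26.062353134155273), np.float64(0.04692579306287481)) [31.2 33.7]
76.2667
```

View pics/w10.png

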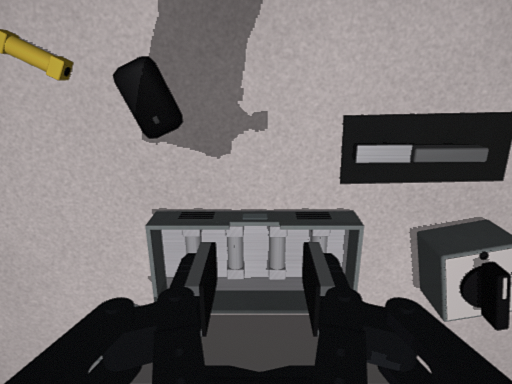

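All four columns lie side by side on the floor, barrels at (195,250), (236,250), (278,250) and (318,250), and none are left on the bench. I close the cover from behind with closed fingers.

```bash
python3 - <<'E'
from h import *
ctrl.grip(0,40); Q=down(OY+np.pi/2)
ctrl.move_straight(ow(20,0,300)); ctrl.move_straight(ow(98,0,270)); f0=ctrl.current_force()
def pt(a,s=120): return ow(72.5-s*np.cos(a)+8*np.sin(a)+11,0,55+s*np.sin(a)+8*np.cos(a))
x,y,z=pt(1.45); print(ctrl.move_straight([x+12,y,z],v=100,max_force=10))
for a in np.append(np.arange(1.4,.05,-.1),[0.02]):
    h=ctrl.move_straight(pt(a),v=80,max_force=25)
    if h: print('stop at',a,ctrl.current_eef_pos(),ctrl.current_force()-f0); break
x,y,z=pt(0); print(ctrl.move_straight([x,y,57],v=20,max_force=15),ctrl.current_eef_pos(),ctrl.current_force()-f0)
ctrl.move_straight([x,y,90],v=100); x,y=ow(-55,0); ctrl.move_straight([x,y,75],v=100)
print(ctrl.move_straight([x,y,57],v=20,max_force=20),ctrl.current_eef_pos())
ctrl.move_straight([x,y,250],v=200); ctrl.move_ptp([430,0,330],down(1.6)); p=cap('wrist','w11.png'); W=cloud(p)
P=reg(W,58,90,450,720,-200,200); print('oven',rect(P[:,:2])); f=np.polyfit(P[:,0],P[:,2],1); print('slope',f[0],np.percentile(P[:,2],[2,50,98]),ctrl.current_t())
p=cap('top'); shapes(cloud(p))
E
```

```text
False
True [552.52487009  -1.16168374  62.94237665] [-2.31788527  1.56531706 11.08704501]
True [533.59858205  -1.71823971  62.94779819]
oven (array([609.57122803, -26.19767761]), (354.12347412109375, 187.28033447265625), np.float64(-1.5334399040294353))
slope 0.0035511569848144164 [62.34686386 64.63568504 66.58166871] 88.125
oven 2236 [610.9  24.7] [381.3 160.6] 1.39 z 63.2 mean [605.4 -58.7]
box 806 [581.1 310. ] [110.3 110.2] -1.335 z 80.5 mean [579.9 311.2]
bar 195 [581.2 310.3] [83.3 19.1] 0.222 z 121.4 mean [580.3 309.1]
blade 13 [413.  305.7] [18.9  5.5] -0.112 z 28.2 mean [413.5 305. ]
handle 13 [413.  305.7] [18.9  5.5] -0.112 z 28.2 mean [413.5 305. ]
```

View pics/w11.png

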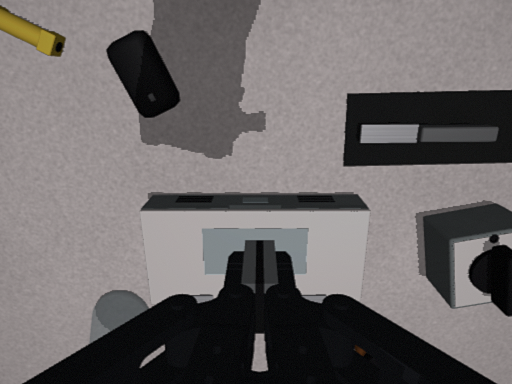

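The cover is flat and shut: top at (255,250), slope about 0. Now the isolator back on.

```bash
python3 - <<'E'
from h import *
turn(1.797,0.497)
ctrl.move_ptp([560,300,330],down(0)); p=cap('wrist','w12.png'); W=cloud(p); shapes(W)
c,s,t=rect(reg(W,112,140,480,680,240,400)[:,:2]); print('handle value',1.3-(t+1.074))
ctrl.move_ptp([300,-400,330],down(0.3)); p=cap('scene','s12.png'); W=cloud(p); P=reg(W,57,80,510,665,-140,140); print('cover slope',np.polyfit(P[:,0],P[:,2],1)[0],P[:,2].max())
for (c,s,t),m in cols(W): print('col?',c.round(),np.round(s),p['img'][m].mean(0).round())
p=cap('top')
for n in ('flask_center','jar_center','mouse_center'):
    r=ctrl.silhouettes(n,p)[0]; print(n,np.nanmedian(cloud(p)[r['pixels']],0).round())
print(ctrl.current_t(),ctrl.current_force())
E
```

```text
q6 0.14221799984322425 1.4422179998432245
hit False
opening 17.368782041416843 [583.78155863 311.88856411  93.48765555]
F [ -2.4 -10.4   9.3] M [-2.1   0.45  0.  ]
oven 9924 [619.5  73.9] [245.4 208.6] -1.54 z 65.1 mean [579.4  58.5]
box 5960 [584.5 312.7] [110.3 110.1] 0.228 z 82.3 mean [583.4 318.9]
bar 1380 [584.4 312.6] [84.3 18.1] -1.074 z 123.7 mean [583.5 314.8]
blade 2129 [418.7 223. ] [176.1  24.8] -1.538 z 27.3 mean [420.1 231. ]
handle 1124 [417.3 260.7] [100.6  20.5] -1.532 z 30.8 mean [418.3 263.1]
handle value 1.2998284297280902
cover slope 7.051560204282434e-05 71.93615907504932
col? [ 341. -451.] [82. 30.] [113.  66.  80.]
col? [ 310. -290.] [91. 24.] [130. 112.  28.]
col? [ 347. -176.] [54. 21.] [45. 43. 43.]
flask_center [ 716. -212.   54.]
jar_center [732. 180.  87.]
mouse_center [ 355. -149.   30.]
98.3583 [-0.95586004  1.18430931 -0.20555954]
```

View pics/w12.png

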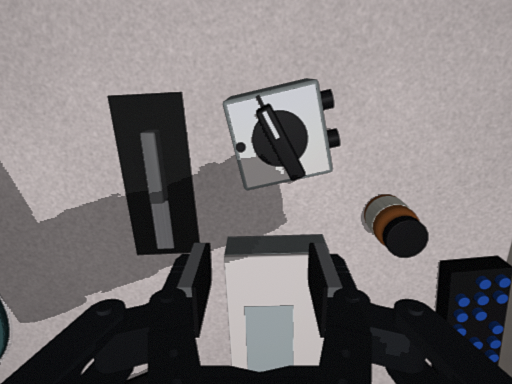

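The line at (268,118) points at the dash, the blade lies on the mat at (158,190), and the robot is clear.

```bash
python3 -c "
from rig import ctrl
ctrl.job_done(); print(ctrl.current_t())"
```

```text
the job is handed in; nothing more can be done
the job is handed in; nothing more can be done
```

I carried out every step in the order given and handed the job in at about 98 s of the 210 s allowed; no verdict is reported.

**What I did:** I turned the isolator off and levered the cover up with the blade to about 1.4 rad. I put the blade back on the mat and laid all four grey columns side by side on the oven floor. Then I closed the cover from behind and turned the isolator on. One column was knocked about 2 cm during the run; I measured it again before picking it up.

**Last checks:**
- **Isolator:** the handle reads 1.30 rad, with its white line on the dash.
- **Cover:** its measured slope is 0.00, so it is shut.
- **Columns:** all four showed on the floor, none on top of another, just before closing. I could not see them after that. No grey column is left on the bench.
- **Pry blade:** it lies on the mat, about 8 mm from the middle across and 6 mm along.
- **Flask, jar and mouse:** all within about 1 mm of where they started.

**Not confirmed or in disagreement:**
- **Blade contact:** the wrist force stayed within sensor noise (about 1 N) during the levering, so I judged contact from the cover rising with the blade.
- **Camera heights:** the wrist camera reads about 2 mm higher than the kinematics, within what the calibration allows.

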